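# Make up a staining kit and a culture kit for the practical class

## Robot

A 6-joint arm with a two-finger parallel gripper is mounted at the origin on the work surface. World frame = base frame: x ahead of the robot, y to its left, z up, the work surface at z = 0. Lengths are in mm, angles in rad, forces in N, time in s.
With the tool pointing down it reaches from about 400 to 825 mm from the base axis. Payload 7 kg.
Tool frame: the origin (TCP) lies on the centre line of the jaws, within the pads' length; the fingertips stand 17 mm ahead of it and the grasp point (between the pads) lies 2 mm behind it; z points along the fingers, y is the direction in which the jaws open and shut (so a half turn about z gives the same grasp; the last joint's range is limited). The gripper opens to 88 mm and grips with 3 to 60 N. Pads are 19 mm wide; open, the fingers measure 130 mm over their backs; the gripper's body (78 mm by 193 mm) begins 47 mm behind the grasp point.
Start: joints at [1.457, 0.359, 0.012, 0, -1.224, -0.288], TCP at [263.982, 621.215, 243.561] pointing down, gripper open.
Joint ranges: [-3.07, 3.07], [-1.43, 2.12], [-1.02, 1.25], [-3.03, 1.67], [-3.05, -0], [-3.03, 3.03]. Speed limits (rad/s): [2.39, 2.39, 3.01, 3.14, 3.14, 3.14].

## Interface

Orientations are given as a rotation vector (axis times angle).
In Python, from station import state, capture, calibration, hand_in, regions_of gives the robot as it stands.
- The arm moves only by the tool drive_tool, never from a script. Its argument "targets" is one flat list of numbers, 7 for each row, row after row: the shift along the tool's x, y, z in mm, then the turn, a rotation vector about the tool's x, y, z in rad, then the closure in counts, from 0 (fully open) to 255 (shut). In form: [dx, dy, dz, ax, ay, az, jaw, dx, dy, dz, ax, ay, az, jaw, ...]. A call has 1 to 20 rows; each row is the pose to reach, as a shift and turn from the pose commanded when the call began, along the tool's axes at that moment; what a row does not reach only later rows make up. A row lasts 1/8 s, in which the tool goes at most 62.5 mm and 10.7 degrees, less where a joint would pass 70% of its speed; a pose out of reach is approached as far as the arm can. A call with a gripper value outside its range is refused whole. The fingers move at their own pace and stop on an object; the grip force is fixed at half the most. Time passes only in rows, so rows that repeat a pose let the fingers close. It gives the time, the measured TCP pose, the force and the opening at its end, in the units of the state.
- state(): the state, without advancing time (a new reading comes with each control period).
- capture(name): name is "scene" or "top" or "wrist"; returns the picture (420x560x3 uint8, red, green, blue); there is no depth.
- calibration(name): a dict with "K" (3x3 intrinsics, pixels), "world_from_camera" (4x4, takes a point from camera to world coordinates). Camera axes: x right, y up, looking along -z (the intrinsics and any distortion apply to the point x, -y, -z); pixel columns grow to the right and rows downward; lengths in mm; the calibration is good to about 2 mm. The wrist camera is an equidistant fisheye: a pixel r from the principal point sees the ray r / f radians off the axis. A picture is of the moment at which its call begins: read the wrist's pose just before it. calibration takes no time and is no camera call; for the wrist camera it gives the pose at the moment of the call.
- hand_in(): hands the job in, once; it reports no verdict.
Trained networks look in the newest picture that a camera, given by its name, has taken for a name from the list of things; names that differ only in an ending like _2 or _b are one class to them, and where a whole thing is asked for, a point or a joint stands for the part that bears it (a point fixed in the world has none). Each returns a list of dicts, best first, with "p" (0 to 1); they miss things now and then, are a little off and sometimes report something else, mostly with a low value. They report only what shows in the picture. A call takes as long as a camera call.
- regions_of(target, camera): "pixels" (420x560 bool, what is visible of it) and "box" ([centre column, centre row, width, height] in pixels, round what is visible of it).
The state is a dict: "time": time; "joint_positions": joint angles; "joint_velocities": joint speeds; "effort": joint torques, N m; "tool_pos": TCP position; "ee_rot": TCP orientation; "force": force on the tool from outside, world axes, zero at the start; "ft_torque": the same for the moment, N m; "opening": opening from 0.0 (shut) to 1.0 (fully open).
Only numpy, scipy, OpenCV 4.12 (cv2) and the standard library are available. Lean on these libraries where they do the work, as an engineer would, in place of code of your own. Each camera call takes 0.05 s, during which the arm holds its last target. There are 200 camera calls.

## Task

Make up the two class kits from the stock on the bench. Staining kit, in the tray with three compartments: lay the slide box flat in the long compartment and stand the tall rinse bottle and the slim dropper bottle in the two small ones, one in each, either way round. Culture kit, in the tray with two compartments: the culture dish flat in the wide compartment and the squat sample jar upright in the narrow one; set everything down on the tray floor without dropping it, and leave the beaker, the flask and the timer standing where they are.

Things in the scene. Friction and masses are not known exactly. Their poses are not given: they have to be found in the camera images.
- tray_three: Fixed low open grey tray, 3 compartments, 156 (x) x 144 (y) x 20 mm high plus a thin 5 mm lip; floor 3, walls 4 mm thick. +x half: one long compartment, inside 72 (x) x 136 (y), centre (38, 0) mm. -x half: two small ones, inside 72 (x) x 66 (y), centres (-38, 35) and (-38, -35). Origin: centre of its underside, z up; its x points within 0.5 rad of world +x.
- tray_two: Fixed low open grey tray, 2 compartments side by side, 120 (x) x 168 (y) x 20 mm high plus a thin 5 mm lip; floor 3, walls 4 mm thick. Wide compartment: inside 112 (x) x 88 (y), centre (0, -36) mm. Narrow one: inside 112 (x) x 68 (y), centre (0, 46). Origin: centre of its underside, z up; its x points within 0.5 rad of world +x.
- slidebox: Microscope slide box: closed white plastic box with a grey seam round it and a paper label on top, 96 mm long (x), 42 mm wide (y), 32 mm high, about 90 g. Its origin is the centre of its underside, z up.
- bottle: Tall rinse bottle: round white plastic bottle with a narrower green screw cap, 86 mm high in all; body 46 mm in diameter up to 56 mm high, then shoulders; cap 33 mm in diameter from 68 to 86 mm high; about 120 g. Its origin is the centre of its underside, z up.
- dropper: Dropper bottle: small slim brown glass bottle with a black cap and small rubber teat, 77 mm high in all; body 31 mm in diameter up to 46 mm high, then shoulders; cap 21 mm in diameter from 51 to 63 mm high; about 55 g. Its origin is the centre of its underside, z up.
- dish: Small culture dish (Petri dish): flat clear disc with its lid on and a tan agar layer inside, 60 mm in diameter, 20 mm high, about 35 g (not one of the larger dishes stacked at the far edge). Its origin is the centre of its underside, z up.
- jar: Squat sample jar: short wide white plastic jar with a green screw cap as wide as its body, 52 mm in diameter, 50 mm high, about 90 g. Its origin is the centre of its underside, z up.
- beaker: Bystander: empty open glass beaker, 51 mm in diameter, 69 mm high, loose and light. Its origin is the centre of its underside, z up.
- flask: Bystander: small conical glass flask, 51 mm in diameter at the foot, narrowing to a 25 mm lip, 75 mm high, loose. Its origin is the centre of its underside, z up.
- timer: Bystander: flat black bench timer with a pale display and three grey buttons, 64 x 64 x 18 mm, loose. Its origin is the centre of its underside, z up.

How it is judged (in metres and radians):
At the end, for the whole second after the job is handed in: Each kit item wholly inside its named compartment, underside within 4 mm of the tray floor, tilted under 0.1 rad, released and at rest (tall and dropper bottle in the two small compartments either way round); beaker, flask and timer within 20 mm of their starts (x of slidebox in the frame of tray_three between 0.022 and 0.054 m and y of slidebox in the frame of tray_three between -0.025 and 0.025 m and z of slidebox in the frame of tray_three below 0.007 m and (((x of bottle in the frame of tray_three between -0.054 and -0.022 m and y of bottle in the frame of tray_three between 0.02 and 0.05 m and z of bottle in the frame of tray_three below 0.007 m) and (x of dropper in the frame of tray_three between -0.061 and -0.015 m and y of dropper in the frame of tray_three between -0.055 and -0.015 m and z of dropper in the frame of tray_three below 0.007 m)) or ((x of bottle in the frame of tray_three between -0.054 and -0.022 m and y of bottle in the frame of tray_three between -0.05 and -0.02 m and z of bottle in the frame of tray_three below 0.007 m) and (x of dropper in the frame of tray_three between -0.061 and -0.015 m and y of dropper in the frame of tray_three between 0.015 and 0.055 m and z of dropper in the frame of tray_three below 0.007 m))) and x of dish in the frame of tray_two between -0.029 and 0.029 m and y of dish in the frame of tray_two between -0.053 and -0.019 m and z of each of dish, jar in the frame of tray_two below 0.007 m and x of jar in the frame of tray_two between -0.033 and 0.033 m and y of jar in the frame of tray_two between 0.034 and 0.058 m and angle between each of dish, slidebox, bottle, dropper, jar's own z axis and vertical below 0.1 rad and linear speed of each of dish, slidebox, bottle, dropper, jar below 0.01 m/s and distance of each of beaker, flask, timer from where it was at the start of the episode below 0.02 m); the robot touches nothing.
It fails at once if the beaker, flask or timer was knocked over or shifted more than 20 mm (distance of any of beaker, flask, timer from where it was at the start of the episode above 0.02 m or angle between any of beaker, flask, timer's own z axis and vertical above 0.35 rad).
It fails at once if a kit item was dropped (in free fall, touching nothing, faster than 0.7 m/s) ((linear speed of dish above 0.7 m/s and contact force between dish and anything else below 0.01 N) or (linear speed of slidebox above 0.7 m/s and contact force between slidebox and anything else below 0.01 N) or (linear speed of bottle above 0.7 m/s and contact force between bottle and anything else below 0.01 N) or (linear speed of dropper above 0.7 m/s and contact force between dropper and anything else below 0.01 N) or (linear speed of jar above 0.7 m/s and contact force between jar and anything else below 0.01 N)).
It also fails if it takes over 125 s, if anything falls off the work surface, if the arm or the gripper's body presses on something with over 40 N, if the wrist force passes 120 N, or if a joint passes its speed limit or range.

## Working session

There is one attempt and no reset: what is moved stays moved. The work goes in short steps, Python scripts to look and compute and a tool call to move; the robot and the scene stay as the last step left them, time stands still between calls to the robot, and variables do not carry over. Pictures are saved under pics/ and viewed, about 12 in all and at most 16, crops included, and the job is handed in when it is done.

Besides the shell and the picture viewer there is one more tool, called after ">>>" as name(argument=value, ...), one argument or row to a line, values as JSON. drive_tool: Moves the arm, as the interface text tells. Its arguments: {"type":"object","properties":{"targets":{"type":"array"}},"required":["targets"]}

```bash
ls; mkdir -p pics; python3 - <<'E'
from station import *
import cv2,numpy as np
s=state();print(s)
for n in("scene","top"):
    im=capture(n);cv2.imwrite(f"pics/{n}0.png",im[:,:,::-1]);c=calibration(n);print(n,c)
E
```

```text
pics
{'time': 0.0, 'joint_positions': array([ 1.45710439e+00,  3.59396516e-01,  1.10568536e-02, -3.63823592e-04,
       -1.22410600e+00, -2.88105605e-01]), 'joint_velocities': array([-0.00135833,  0.00012427, -0.00126546,  0.00020104, -0.00057003,
        0.00112088]), 'effort': array([ 1.37873467e-04, -5.82716703e+01,  2.93067563e+01,  6.99720472e+00,
        7.19439398e-03, -1.55749526e-04]), 'tool_pos': array([263.8081774 , 620.80520794, 242.61310469]), 'ee_rot': array([ 3.07672971e+00, -6.26761937e-01, -3.09477336e-04]), 'force': array([ 0.00241889, -0.05138597,  0.00284268]), 'ft_torque': array([-0.04224538,  0.04788267,  0.00741452]), 'opening': 0.9992160387246098}
scene {'K': array([[485.95739667,   0.        , 275.34598971],
       [  0.        , 485.95739667, 215.02350742],
       [  0.        ,   0.        ,   1.        ]]), 'world_from_camera': array([[ 1.11483831e-01, -6.36064657e-01,  7.63539853e-01,
         1.35970624e+03],
       [ 9.93735902e-01,  6.53492075e-02, -9.06556012e-02,
        -1.08719273e+02],
       [ 7.76609962e-03,  7.68863598e-01,  6.39365666e-01,
         7.08959183e+02],
       [ 0.00000000e+00,  0.00000000e+00,  0.00000000e+00,
         1.00000000e+00]])}
top {'K': array([[424.2976209 ,   0.        , 274.15380098],
       [  0.        , 424.2976209 , 214.12718654],
       [  0.        ,   0.        ,   1.        ]]), 'world_from_camera': array([[-1.89765709e-02,  9.83781198e-01, -1.78366043e-01,
         3.64479000e+02],
       [-9.99228721e-01, -2.47952089e-02, -3.04493255e-02,
        -1.43198413e+01],
       [-3.43780972e-02,  1.77650649e-01,  9.83492955e-01,
         1.01587919e+03],
       [ 0.00000000e+00,  0.00000000e+00,  0.00000000e+00,
         1.00000000e+00]])}
```

View pics/scene0.png

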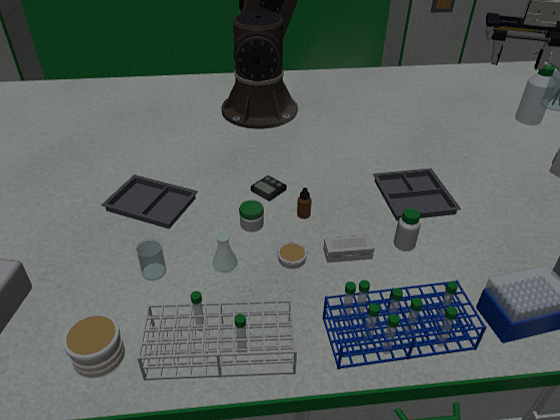

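View pics/top0.png

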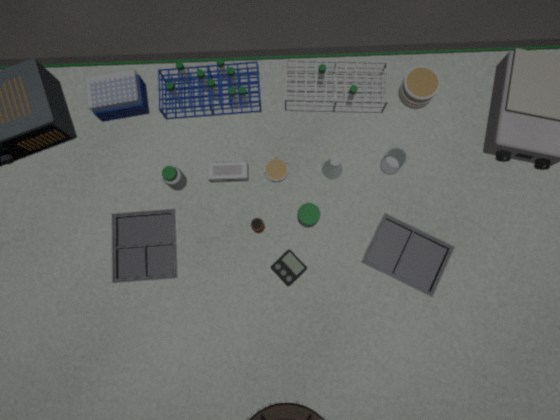

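```bash
cat > h.py <<'E'
from station import *
import cv2,numpy as np
from scipy.spatial.transform import Rotation as R
def ray(n,px):
    c=calibration(n);K=c["K"];T=c["world_from_camera"]
    px=np.atleast_2d(px).astype(float)
    u=(px-K[:2,2])/[K[0,0],K[1,1]]
    d=np.c_[u[:,0],-u[:,1],-np.ones(len(u))]@T[:3,:3].T
    return T[:3,3],d
def toz(n,px,z):
    o,d=ray(n,px);t=(z-o[2])/d[:,2:];return (o+t*d)[:,:2]
def proj(n,P):
    c=calibration(n);K=c["K"];T=np.linalg.inv(c["world_from_camera"])
    p=np.atleast_2d(P)@T[:3,:3].T+T[:3,3]
    return np.c_[K[0,0]*p[:,0]/-p[:,2]+K[0,2],K[1,1]*p[:,1]/p[:,2]+K[1,2]]
E
python3 - <<'E'
from h import *
Z=dict(tray_three=25,tray_two=25,slidebox=32,bottle=86,dropper=77,dish=20,jar=50,beaker=69,flask=75,timer=18)
D={}
for n in("top","scene"):
    for k,z in Z.items():
        r=regions_of(k,n)
        for q in r[:3]:
            if q["p"]<.2: continue
            b=q["box"]
            print(n,k,round(q["p"],2),np.round(b),"mid-height xy",np.round(toz(n,b[:2],z/2)[0]))
        if r: D[n+"_"+k]=r[0]["pixels"]
np.savez("m.npz",**D)
print(state()["time"])
E
```

```text
top tray_two 0.79 [408. 256.  92.  85.] mid-height xy [ 439. -294.]
top tray_two 0.49 [278. 168.  28.  28.] mid-height xy [661.   5.]
top slidebox 0.68 [229. 173.  41.  22.] mid-height xy [651. 124.]
top bottle 0.72 [176. 177.  25.  26.] mid-height xy [637. 248.]
top dropper 0.5 [258. 228.  10.  17.] mid-height xy [510.  55.]
top dish 0.97 [277. 169.  27.  25.] mid-height xy [660.   8.]
top jar 0.97 [309. 218.  28.  24.] mid-height xy [532. -66.]
top beaker 0.69 [395. 161.  30.  27.] mid-height xy [ 664. -275.]
top flask 0.91 [335. 167.  20.  30.] mid-height xy [ 653. -131.]
top timer 0.33 [174. 178.  26.  21.] mid-height xy [643. 263.]
scene tray_three 0.93 [417. 195.  84.  49.] mid-height xy [488. 333.]
scene bottle 0.8 [407. 232.  21.  42.] mid-height xy [646. 250.]
scene bottle 0.23 [252. 220.  25.  30.] mid-height xy [576. -66.]
scene dropper 0.86 [306. 203.  14.  28.] mid-height xy [523.  60.]
scene dropper 0.64 [253. 218.  24.  32.] mid-height xy [564. -63.]
scene dish 0.83 [293. 257.  30.  25.] mid-height xy [663.  11.]
scene jar 0.76 [254. 218.  22.  32.] mid-height xy [549. -60.]
scene beaker 0.87 [150. 259.  26.  43.] mid-height xy [ 662. -272.]
scene flask 0.98 [224. 254.  20.  38.] mid-height xy [ 666. -127.]
scene timer 0.87 [269. 188.  37.  25.] mid-height xy [420. -13.]
1.1
```

The views agree. tray_two is at top (408,254), with its wide part on the right. tray_three is at (145,245), with its long compartment up (+x). Slide box is at (228,171), bottle (172,176), dropper (258,226), dish (277,170) and jar (309,215). Next I fit the poses by silhouette.

```bash
cat > fit.py <<'E'
from h import *
from scipy.optimize import minimize
M=np.load("m.npz"); im={n:cv2.imread(f"pics/{n}0.png") for n in("top","scene")}
def circ(prof):
    a=np.linspace(0,2*np.pi,40);return np.vstack([np.c_[r*np.cos(a),r*np.sin(a),0*a+z] for r,z in prof])
def box(x,y,z): return np.array([[a*x/2,b*y/2,c*z] for a in(-1,1) for b in(-1,1) for c in(0,1)])
S=dict(tray_three=box(156,144,25),tray_two=box(120,168,25),slidebox=box(96,42,32),bottle=circ([(23,0),(23,56),(16.5,68),(16.5,86)]),
 dropper=circ([(15.5,0),(15.5,46),(10.5,51),(10.5,63),(5,77)]),dish=circ([(30,0),(30,20)]),jar=circ([(26,0),(26,50)]))
k4=4
def sil(n,P):
    u=proj(n,P);m=np.zeros((420*k4,560*k4),np.uint8)
    cv2.fillConvexPoly(m,cv2.convexHull(np.round((u+.5)*k4).astype(np.int32)),1);return m
def pts(k,p):
    P=S[k].copy();c,s=np.cos(p[2]),np.sin(p[2]);P[:,:2]=P[:,:2]@np.array([[c,s],[-s,c]])+p[:2];return P
def fit(k,cams,masks,p0):
    up=[cv2.resize(m.astype(np.uint8),None,fx=k4,fy=k4,interpolation=cv2.INTER_NEAREST) for m in masks]
    def cost(q):
        c=0
        for n,m in zip(cams,up):
            s=sil(n,pts(k,q*[10,10,.1]));c-=(s&m).sum()/(s|m).sum()
        return c/len(cams)
    x0=np.array(p0)/[10,10,.1];sx=np.vstack([x0,x0+[1.5,0,0],x0+[0,1.5,0],x0+[0,0,1.5]])
    r=minimize(cost,x0,method="Nelder-Mead",options=dict(initial_simplex=sx,xatol=.01,fatol=1e-4))
    return r.x*[10,10,.1],-r.fun
E
python3 - <<'E'
from fit import *
def dark(n,k,p):
    g=im[n].max(2);roi=cv2.dilate(cv2.resize(sil(n,pts(k,p)),(560,420)),np.ones((21,21)))
    m=((g<105)&(roi>0)).astype(np.uint8)
    l=cv2.connectedComponentsWithStats(m)[1:3];i=1+l[1][1:,4].argmax();return cv2.morphologyEx((l[0]==i).astype(np.uint8),cv2.MORPH_CLOSE,np.ones((5,5)))
G=dict(tray_three=(465,315,.02),tray_two=(440,-294,-.4),slidebox=(655,124,1.57),bottle=(640,249,0),dropper=(515,56,0),dish=(661,9,0),jar=(540,-63,0))
print(np.percentile(im["top"].max(2),[5,50]),im["top"][245,145])
res={}
for k,p in G.items():
    for cams in(["top"],["scene"],["top","scene"]):
        ms=[dark(n,k,p) if "tray" in k else M.get(n+"_"+k) for n in cams]
        if any(m is None for m in ms): continue
        q,s=fit(k,cams,ms,p);print(k,cams,np.round(q[:2],1),round(q[2],3),round(s,3));res.setdefault(k,q);res[k]=q
np.savez("res.npz",**res)
v=[]
for n in im:
    o=cv2.resize(im[n],None,fx=4,fy=4)
    o=np.clip(o.astype(float)*1.6,0,255).astype(np.uint8)
    for k,q in res.items():
        c,_=cv2.findContours(sil(n,pts(k,q)),0,1);cv2.drawContours(o,c,-1,(0,0,255),1)
    o=o[540:1200,400:1840] if n=="top" else o[640:1100,400:1900]
    cv2.imwrite(f"pics/fit_{n}.png",cv2.resize(o,(800,int(800*o.shape[0]/o.shape[1])),interpolation=cv2.INTER_AREA))
print(toz("top",[[160,117],[260,112],[287,110],[384,110]],0).round(), proj("top",[[0,0,0]]))
E
```

```text
[ 59. 119.] [66 64 62]
tray_three ['top'] [477.2 329.7] 0.054 0.935
tray_three ['scene'] [479.5 328.1] 0.072 0.944
tray_three ['top', 'scene'] [479.1 329. ] 0.064 0.936
tray_two ['top'] [ 445.3 -292.1] -0.488 0.931
tray_two ['scene'] [ 444.1 -293. ] -0.494 0.977
tray_two ['top', 'scene'] [ 444.  -292.6] -0.488 0.954
slidebox ['top'] [653.8 127.7] 1.581 0.953
bottle ['top'] [637.  254.6] 0.067 0.948
bottle ['scene'] [637.1 254.1] -0.121 0.924
bottle ['top', 'scene'] [636.8 254.7] 0.063 0.935
dropper ['top'] [517.8  56.5] 0.091 0.902
dropper ['scene'] [520.1  55.7] 0.084 0.901
dropper ['top', 'scene'] [517.8  56.4] 0.029 0.9
dish ['top'] [658.    9.9] 0.053 0.943
dish ['scene'] [657.    9.1] 0.095 0.89
dish ['top', 'scene'] [657.9   9.6] 0.018 0.914
jar ['top'] [539.6 -64. ] 0.135 0.945
jar ['scene'] [539.8 -64.4] 0.083 0.92
jar ['top', 'scene'] [539.9 -64.4] 0.03 0.932
[[ 809.  305.]
 [ 814.   48.]
 [ 817.  -21.]
 [ 809. -265.]] [[286.65376607 459.02288639]]
```

View pics/fit_top.png

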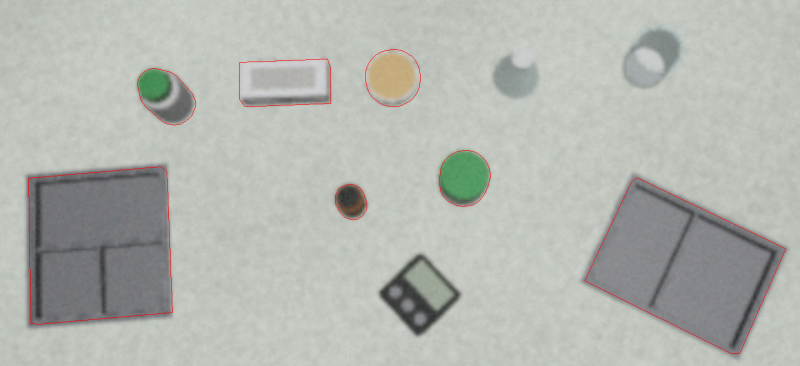

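View pics/fit_scene.png

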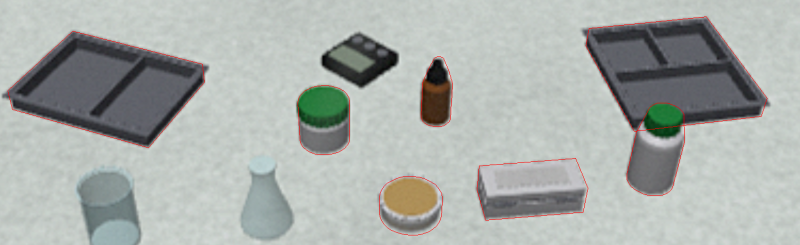

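All outlines match the pictures. I'll make a helper that turns world targets into tool-axis shifts.

```bash
cat > mv.py <<'E'
import sys
from h import *
# args: x y z yaw(of jaw axis, world) ...
s=state();r=R.from_rotvec(s["ee_rot"]);p=s["tool_pos"]
a=list(map(float,sys.argv[1:]))
print("t",round(s["time"],2),"tcp",p.round(1),"jaw",round(np.arctan2(*r.as_matrix()[[1,0],1]),3),"open",round(s["opening"]*88,1),"F",s["force"].round(1),"q",s["joint_positions"].round(2))
for i in range(0,len(a),4):
    x,y,z,w=a[i:i+4]
    T=R.from_matrix(np.array([[-np.sin(w),np.cos(w),0],[np.cos(w),np.sin(w),0],[0,0,-1]]).T.copy()) if 0 else None
    yv=np.array([np.cos(w),np.sin(w),0]);zv=np.array([0,0,-1.]);xv=np.cross(yv,zv)
    T=R.from_matrix(np.c_[xv,yv,zv])
    print(r.inv().apply(np.array([x,y,z])-p).round(1),(r.inv()*T).as_rotvec().round(3))
E
python3 mv.py 654 128 150 3.15
```

```text
t 1.1 tcp [264.  621.2 243.5] jaw -1.973 open 88.1 F [-0.6 -0.7 -0. ] q [ 1.46  0.36  0.01 -0.   -1.22 -0.29]
[551.8 301.4  93.6] [ 0.    -0.     1.161]
```

>>> drive_tool(
  targets=[552,301.5,60,0,0,1.16,0,552,301.5,60,0,0,1.16,0,552,301.5,60,0,0,1.16,0,552,301.5,60,0,0,1.16,0,552,301.5,60,0,0,1.16,0,552,301.5,60,0,0,1.16,0,552,301.5,60,0,0,1.16,0,552,301.5,60,0,0,1.16,0,552,301.5,60,0,0,1.16,0,552,301.5,60,0,0,1.16,0,552,301.5,60,0,0,1.16,0,552,301.5,60,0,0,1.16,0,552,301.5,93.5,0,0,1.16,0,552,301.5,93.5,0,0,1.16,0],
)

```text
time: 2.85
tool_pos: [651.9, 128.7, 148.1]
ee_rot: [2.23, -2.207, -0.003]
force: [0.3, -0.2, -0.0]
opening: 0.998
```

```bash
python3 mv.py 654 128 42 3.15; python3 - <<'E'
from h import *
cv2.imwrite("pics/w1.png",capture("wrist")[:,:,::-1])
E
```

```text
t 2.85 tcp [651.9 128.7 148.1] jaw -3.131 open 87.8 F [ 0.3 -0.2 -0. ] q [ 0.49  0.41 -0.13 -0.   -1.03 -0.48]
[  0.6  -2.5 106.1] [ 0.004 -0.001  0.002]
```

View pics/w1.png

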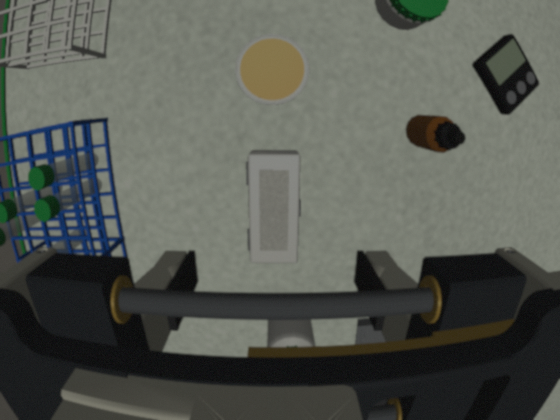

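The slide box (col 248–298, rows 150–262) lies between the fingers, aligned with the tool. The dish and dropper are clear of them. I'll check whether the arm has settled, then descend.

>>> drive_tool(
  targets=[0,0,60,0,0,0,0,0,0,80,0,0,0,0,0,0,80,0,0,0,0,0,0,80,0,0,0,0],
)

```text
time: 3.4
tool_pos: [655.4, 128.9, 72.4]
ee_rot: [-2.231, 2.208, -0.002]
force: [-0.7, -0.8, 0.2]
opening: 0.997
```

```bash
python3 mv.py 654 128 42 3.15
```

```text
t 3.4 tcp [655.4 128.9  72.4] jaw -3.131 open 87.8 F [-0.7 -0.8  0.2] q [ 0.49  0.49 -0.21  0.   -0.87 -0.48]
[ 0.9  1.4 30.4] [-0.003  0.001  0.002]
```

>>> drive_tool(
  targets=[0,0,28,0,0,0,0,0,0,28,0,0,0,0,0,0,28,0,0,0,0,0,0,28,0,0,0,255,0,0,28,0,0,0,255,0,0,28,0,0,0,255,0,0,28,0,0,0,255,0,0,28,0,0,0,255,0,0,28,0,0,0,255,0,0,28,0,0,0,255],
)

```text
time: 4.65
tool_pos: [654.0, 127.8, 42.0]
ee_rot: [2.231, -2.211, -0.0]
force: [0.5, -0.8, 0.9]
opening: 0.469
```

```bash
python3 mv.py 654 128 150 3.15
```

```text
t 4.65 tcp [654.  127.8  42. ] jaw -3.133 open 41.3 F [ 0.5 -0.8  0.9] q [ 0.48  0.52 -0.23 -0.   -0.82 -0.48]
[  -0.2    0.  -108. ] [ 0.    -0.     0.001]
```

Gripped at 41.3 mm, and the pose settles exactly on the command.

```bash
python3 mv.py 517 331.5 150 3.206 517 331.5 60 3.206 517 331.5 44.7 3.206
```

```text
t 4.65 tcp [654.  127.8  42. ] jaw -3.133 open 41.3 F [ 0.5 -0.8  0.9] q [ 0.48  0.52 -0.23 -0.   -0.82 -0.48]
[-204.9  135.2 -108. ] [ 0.    -0.    -0.055]
[-204.9  135.2  -18. ] [ 0.    -0.    -0.055]
[-204.9  135.2   -2.7] [ 0.    -0.    -0.055]
```

>>> drive_tool(
  targets=[0,0,-50,0,0,0,255,0,0,-108,0,0,0,255,-205,135,-108,0,0,-0.055,255,-205,135,-108,0,0,-0.055,255,-205,135,-108,0,0,-0.055,255,-205,135,-108,0,0,-0.055,255,-205,135,-108,0,0,-0.055,255,-205,135,-60,0,0,-0.055,255,-205,135,-18,0,0,-0.055,255,-205,135,-18,0,0,-0.055,255,-205,135,-18,0,0,-0.055,255],
)

```text
time: 6.02
tool_pos: [518.3, 331.8, 61.4]
ee_rot: [-2.29, 2.148, -0.001]
force: [0.4, 0.3, -0.9]
opening: 0.475
```

```bash
python3 mv.py 517 331.5 44.7 3.206;python3 - <<'E'
from h import *
cv2.imwrite("pics/s1.png",cv2.resize(capture("scene")[100:260,300:520,::-1],None,fx=3,fy=3))
E
```

```text
t 6.03 tcp [518.3 331.8  61.4] jaw -3.078 open 41.8 F [ 0.4  0.3 -0.9] q [ 0.89  0.43 -0.34  0.   -0.8  -0.82]
[ 0.2  1.4 16.7] [-0.001  0.    -0.   ]
```

View pics/s1.png

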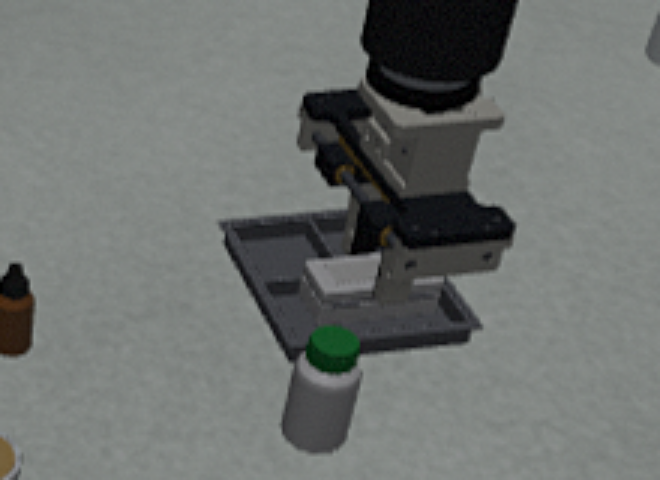

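The box hangs level above the long compartment (crop about (345,280)), clear of the bottle. Lowering and releasing it.

>>> drive_tool(
  targets=[0,0,8,0,0,0,255,0,0,12,0,0,0,255,0,0,15.3,0,0,0,255,0,0,15.3,0,0,0,255,0,0,15.3,0,0,0,255],
)

```text
time: 6.7
tool_pos: [517.4, 331.7, 45.0]
ee_rot: [-2.291, 2.149, -0.0]
force: [-1.0, -0.3, 2.9]
opening: 0.476
```

>>> drive_tool(
  targets=[0,0,0,0,0,0,104,0,0,0,0,0,0,104,0,0,0,0,0,0,104,0,0,0,0,0,0,104,0,0,-15,0,0,0,104,0,0,-60,0,0,0,104,0,0,-105,0,0,0,60,0,0,-105,0,0,0,0,0,0,-105,0,0,0,0],
)

```text
time: 7.82
tool_pos: [517.1, 331.6, 150.5]
ee_rot: [-2.29, 2.149, 0.001]
force: [-0.3, -1.1, -0.4]
opening: 0.874
```

```bash
python3 mv.py 518 56.5 150 3.15 518 56.5 44 3.15;python3 - <<'E'
from h import *
cv2.imwrite("pics/w2.png",capture("wrist")[:,:,::-1])
E
```

```text
t 7.83 tcp [517.1 331.6 150.5] jaw -3.078 open 76.9 F [-0.3 -1.1 -0.4] q [ 0.89  0.33 -0.25 -0.   -0.99 -0.82]
[2.746e+02 1.670e+01 2.000e-01] [-0.001  0.001  0.055]
[274.7  16.7 106.2] [-0.001  0.001  0.055]
```

View pics/w2.png

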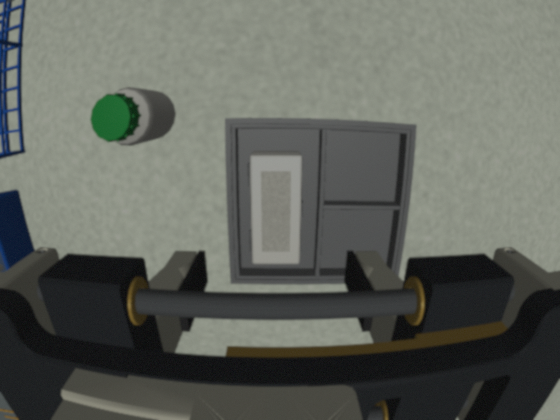

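The slide box sits flat in the long compartment. Next the dropper.

>>> drive_tool(
  targets=[274.5,17,0,0,0,0.055,0,274.5,17,0,0,0,0.055,0,274.5,17,0,0,0,0.055,0,274.5,17,0,0,0,0.055,0,274.5,17,0,0,0,0.055,0,274.5,17,0,0,0,0.055,0,274.5,17,30,0,0,0.055,0,274.5,17,60,0,0,0.055,0,274.5,17,106,0,0,0.055,0,274.5,17,106,0,0,0.055,0,274.5,17,106,0,0,0.055,0,274.5,17,106,0,0,0.055,255,274.5,17,106,0,0,0.055,255,274.5,17,106,0,0,0.055,255,274.5,17,106,0,0,0.055,255,274.5,17,106,0,0,0.055,255,274.5,17,106,0,0,0.055,255,274.5,17,106,0,0,0.055,255,274.5,17,106,0,0,0.055,255,274.5,17,106,0,0,0.055,255],
)

```text
time: 10.38
tool_pos: [517.8, 56.6, 43.7]
ee_rot: [2.231, -2.211, -0.0]
force: [0.2, -0.5, 0.3]
opening: 0.346
```

```bash
python3 mv.py 443.3 291.7 150 3.206 443.3 291.7 46.8 3.206
```

```text
t 10.38 tcp [517.8  56.6  43.7] jaw -3.133 open 30.4 F [ 0.2 -0.5  0.3] q [ 0.49  0.33 -0.57  0.   -0.67 -0.48]
[-235.8   72.4 -106.3] [ 0.    -0.    -0.055]
[-235.8   72.4   -3.1] [ 0.    -0.    -0.055]
```

>>> drive_tool(
  targets=[0,0,-50,0,0,0,255,0,0,-106,0,0,0,255,-236,72.5,-106,0,0,-0.055,255,-236,72.5,-106,0,0,-0.055,255,-236,72.5,-106,0,0,-0.055,255,-236,72.5,-106,0,0,-0.055,255,-236,72.5,-106,0,0,-0.055,255,-236,72.5,-106,0,0,-0.055,255,-236,72.5,-60,0,0,-0.055,255,-236,72.5,-25,0,0,-0.055,255,-236,72.5,-15,0,0,-0.055,255,-236,72.5,-10,0,0,-0.055,255,-236,72.5,-6,0,0,-0.055,255,-236,72.5,-2.8,0,0,-0.055,255,-236,72.5,-2.8,0,0,-0.055,255,-236,72.5,-2.8,0,0,-0.055,255],
)

```text
time: 12.38
tool_pos: [443.4, 292.2, 47.0]
ee_rot: [-2.291, 2.148, 0.0]
force: [-0.2, -0.3, -1.1]
opening: 0.343
```

>>> drive_tool(
  targets=[0,0,0,0,0,0,133,0,0,0,0,0,0,133,0,0,0,0,0,0,133,0,0,0,0,0,0,133,0,0,-20,0,0,0,133,0,0,-60,0,0,0,133,0,0,-120,0,0,0,60,0,0,-120,0,0,0,0,0,0,-120,0,0,0,0],
)

```text
time: 13.5
tool_pos: [443.0, 291.8, 166.6]
ee_rot: [-2.291, 2.149, 0.001]
force: [-0.5, 0.7, -0.9]
opening: 0.756
```

```bash
python3 mv.py 637 254.5 165 3.15 637 254.5 52 3.15
```

```text
t 13.5 tcp [443.  291.8 166.6] jaw -3.078 open 66.5 F [-0.5  0.7 -0.9] q [ 0.95  0.19 -0.41 -0.   -0.97 -0.89]
[  49.6 -191.3    1.6] [-0.     0.001  0.055]
[  49.6 -191.2  114.6] [-0.     0.001  0.055]
```

>>> drive_tool(
  targets=[49.5,-191.5,0,0,0,0.055,0,49.5,-191.5,0,0,0,0.055,0,49.5,-191.5,0,0,0,0.055,0,49.5,-191.5,0,0,0,0.055,0,49.5,-191.5,0,0,0,0.055,0,49.5,-191.5,0,0,0,0.055,0,49.5,-191.5,40,0,0,0.055,0,49.5,-191.5,80,0,0,0.055,0,49.5,-191.5,114.5,0,0,0.055,0,49.5,-191.5,114.5,0,0,0.055,0,49.5,-191.5,114.5,0,0,0.055,0,49.5,-191.5,114.5,0,0,0.055,255,49.5,-191.5,114.5,0,0,0.055,255,49.5,-191.5,114.5,0,0,0.055,255,49.5,-191.5,114.5,0,0,0.055,255,49.5,-191.5,114.5,0,0,0.055,255,49.5,-191.5,114.5,0,0,0.055,255,49.5,-191.5,114.5,0,0,0.055,255,49.5,-191.5,114.5,0,0,0.055,255],
)

```text
time: 15.88
tool_pos: [637.4, 254.7, 52.1]
ee_rot: [2.231, -2.211, -0.0]
force: [-2.0, -1.0, 3.1]
opening: 0.517
```

```bash
python3 mv.py 439 361.5 175 3.206 439 361.5 54.8 3.206
```

```text
t 15.88 tcp [637.4 254.7  52.1] jaw -3.133 open 45.5 F [-2.  -1.   3.1] q [ 0.66  0.54 -0.17  0.   -0.86 -0.65]
[-108.6  197.4 -122.9] [ 0.    -0.    -0.055]
[-108.6  197.4   -2.7] [ 0.    -0.    -0.055]
```

>>> drive_tool(
  targets=[0,0,-50,0,0,0,255,0,0,-110,0,0,0,255,0,0,-123,0,0,0,255,-108.5,197.5,-123,0,0,-0.055,255,-108.5,197.5,-123,0,0,-0.055,255,-108.5,197.5,-123,0,0,-0.055,255,-108.5,197.5,-123,0,0,-0.055,255,-108.5,197.5,-123,0,0,-0.055,255,-108.5,197.5,-123,0,0,-0.055,255,-108.5,197.5,-75,0,0,-0.055,255,-108.5,197.5,-40,0,0,-0.055,255,-108.5,197.5,-20,0,0,-0.055,255,-108.5,197.5,-11,0,0,-0.055,255,-108.5,197.5,-6,0,0,-0.055,255,-108.5,197.5,-2.7,0,0,-0.055,255,-108.5,197.5,-2.7,0,0,-0.055,255,-108.5,197.5,-2.7,0,0,-0.055,255],
)

```text
time: 18.0
tool_pos: [439.2, 361.8, 55.3]
ee_rot: [-2.291, 2.148, 0.0]
force: [-0.6, 0.5, -1.2]
opening: 0.518
```

>>> drive_tool(
  targets=[0,0,0,0,0,0,93,0,0,0,0,0,0,93,0,0,0,0,0,0,93,0,0,0,0,0,0,93,0,0,-20,0,0,0,93,0,0,-60,0,0,0,93,0,0,-110,0,0,0,50,0,0,-110,0,0,0,0,0,0,-110,0,0,0,0],
)

```text
time: 19.12
tool_pos: [438.8, 361.4, 164.7]
ee_rot: [-2.291, 2.149, 0.001]
force: [-1.0, -0.9, -1.1]
opening: 0.913
```

```bash
python3 mv.py 540 -64.3 160 3.15 540 -64.3 40 3.15;python3 - <<'E'
from h import *
cv2.imwrite("pics/w3.png",capture("wrist")[:,:,::-1])
E
```

```text
t 19.12 tcp [438.8 361.4 164.7] jaw -3.078 open 80.3 F [-1.  -0.9 -1.1] q [ 1.03  0.25 -0.34 -0.   -0.99 -0.97]
[431.3 -73.9   4.5] [0.    0.001 0.055]
[431.3 -73.9 124.5] [0.    0.001 0.055]
```

View pics/w3.png

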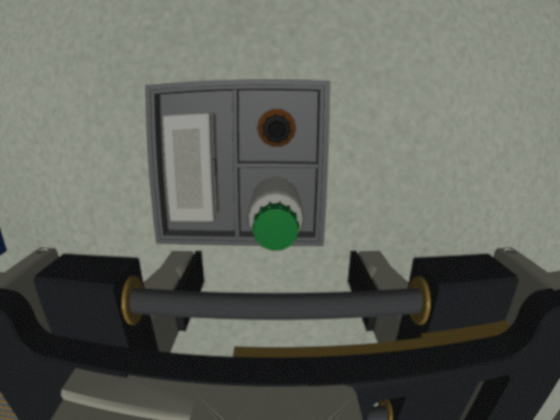

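Staining kit: box, dropper (277,127) and bottle (276,215) are each upright in their own compartment. Next the jar.

>>> drive_tool(
  targets=[431,-74,4,0,0,0.055,0,431,-74,4,0,0,0.055,0,431,-74,4,0,0,0.055,0,431,-74,4,0,0,0.055,0,431,-74,4,0,0,0.055,0,431,-74,4,0,0,0.055,0,431,-74,4,0,0,0.055,0,431,-74,4,0,0,0.055,0,431,-74,4,0,0,0.055,0,431,-74,50,0,0,0.055,0,431,-74,90,0,0,0.055,0,431,-74,124.5,0,0,0.055,0,431,-74,124.5,0,0,0.055,0,431,-74,124.5,0,0,0.055,0,431,-74,124.5,0,0,0.055,255,431,-74,124.5,0,0,0.055,255,431,-74,124.5,0,0,0.055,255,431,-74,124.5,0,0,0.055,255,431,-74,124.5,0,0,0.055,255,431,-74,124.5,0,0,0.055,255],
)

```text
time: 21.68
tool_pos: [540.3, -64.0, 40.5]
ee_rot: [2.231, -2.211, -0.0]
force: [-1.6, 0.9, 5.9]
opening: 0.584
```

```bash
python3 mv.py 465.7 -252 150 2.65 465.7 -252 42.8 2.65
```

```text
t 21.68 tcp [540.3 -64.   40.5] jaw -3.133 open 51.4 F [-1.6  0.9  5.9] q [ 0.24  0.37 -0.52  0.   -0.69 -0.23]
[ 187.4   76.3 -109.5] [ 0.    -0.     0.501]
[187.3  76.2  -2.3] [ 0.    -0.     0.501]
```

>>> drive_tool(
  targets=[0,0,-50,0,0,0,255,0,0,-109,0,0,0,255,187,76,-109,0,0,0.5,255,187,76,-109,0,0,0.5,255,187,76,-109,0,0,0.5,255,187,76,-109,0,0,0.5,255,187,76,-109,0,0,0.5,255,187,76,-109,0,0,0.5,255,187,76,-60,0,0,0.5,255,187,76,-25,0,0,0.5,255,187,76,-15,0,0,0.5,255,187,76,-10,0,0,0.5,255,187,76,-6,0,0,0.5,255,187,76,-2.6,0,0,0.5,255,187,76,-2.6,0,0,0.5,255,187,76,-2.6,0,0,0.5,255],
)

```text
time: 23.68
tool_pos: [466.7, -251.7, 43.5]
ee_rot: [-1.614, 2.694, -0.002]
force: [1.1, 0.3, 2.3]
opening: 0.588
```

>>> drive_tool(
  targets=[0,0,0,0,0,0,78,0,0,0,0,0,0,78,0,0,0,0,0,0,78,0,0,0,0,0,0,78,0,0,-20,0,0,0,78,0,0,-60,0,0,0,78,0,0,-110,0,0,0,40,0,0,-110,0,0,0,0,0,0,-110,0,0,0,0],
)

```text
time: 24.8
tool_pos: [465.8, -251.4, 152.7]
ee_rot: [-1.614, 2.695, 0.0]
force: [0.2, 0.3, -0.3]
opening: 0.965
```

```bash
python3 mv.py 658 9.7 150 3.1416 658 9.7 23.5 3.1416;python3 - <<'E'
from h import *
cv2.imwrite("pics/w4.png",capture("wrist")[:,:,::-1])
E
```

```text
t 24.8 tcp [ 465.8 -251.4  152.7] jaw 2.65 open 84.9 F [ 0.2  0.3 -0.3] q [-0.12  0.2  -0.43 -0.   -0.94 -0.37]
[-320.9  -46.3    2.8] [-0.     0.    -0.491]
[-320.8  -46.3  129.3] [-0.     0.    -0.491]
```

View pics/w4.png

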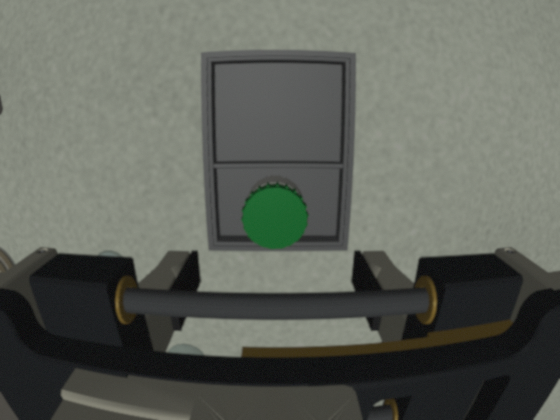

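The jar stands in the narrow compartment at (275,212). Last is the dish.

>>> drive_tool(
  targets=[-321,-46.3,3,0,0,-0.49,0,-321,-46.3,3,0,0,-0.49,0,-321,-46.3,3,0,0,-0.49,0,-321,-46.3,3,0,0,-0.49,0,-321,-46.3,3,0,0,-0.49,0,-321,-46.3,3,0,0,-0.49,0,-321,-46.3,3,0,0,-0.49,0,-321,-46.3,3,0,0,-0.49,0,-321,-46.3,50,0,0,-0.49,0,-321,-46.3,90,0,0,-0.49,0,-321,-46.3,110,0,0,-0.49,0,-321,-46.3,129,0,0,-0.49,0,-321,-46.3,129,0,0,-0.49,0,-321,-46.3,129,0,0,-0.49,0],
)

```text
time: 26.6
tool_pos: [658.9, 9.5, 24.9]
ee_rot: [-2.219, 2.222, -0.001]
force: [-0.2, -0.8, 0.5]
opening: 0.999
```

>>> drive_tool(
  targets=[0,0,0,0,0,0,255,0,0,0,0,0,0,255,0,0,0,0,0,0,255,0,0,0,0,0,0,255,0,0,0,0,0,0,255],
)

```text
time: 27.22
tool_pos: [658.4, 9.8, 24.2]
ee_rot: [-2.22, 2.222, -0.0]
force: [-2.3, -0.1, 2.9]
opening: 0.677
```

```bash
python3 mv.py 427 -324.4 140 3.19 427 -324.4 26.5 3.19
```

```text
t 27.23 tcp [658.4   9.8  24.2] jaw 3.141 open 59.6 F [-2.3 -0.1  2.9] q [ 0.31  0.53 -0.26  0.   -0.77 -0.31]
[ 334.4  231.1 -115.9] [-0.     0.    -0.049]
[334.4 231.1  -2.4] [-0.     0.    -0.049]
```

>>> drive_tool(
  targets=[0,0,-50,0,0,0,255,0,0,-116,0,0,0,255,334.5,231,-116,0,0,-0.05,255,334.5,231,-116,0,0,-0.05,255,334.5,231,-116,0,0,-0.05,255,334.5,231,-116,0,0,-0.05,255,334.5,231,-116,0,0,-0.05,255,334.5,231,-116,0,0,-0.05,255,334.5,231,-116,0,0,-0.05,255,334.5,231,-116,0,0,-0.05,255,334.5,231,-116,0,0,-0.05,255,334.5,231,-70,0,0,-0.05,255,334.5,231,-40,0,0,-0.05,255,334.5,231,-40,0,0,-0.05,255,334.5,231,-40,0,0,-0.05,255],
)

```text
time: 29.1
tool_pos: [428.2, -324.4, 64.8]
ee_rot: [-2.277, 2.165, -0.002]
force: [-0.1, -0.2, -0.5]
opening: 0.669
```

```bash
python3 mv.py 427 -324.4 26.5 3.19;python3 - <<'E'
from h import *
cv2.imwrite("pics/s5.png",cv2.resize(capture("scene")[110:260,70:290,::-1],None,fx=3,fy=3))
E
```

```text
t 29.1 tcp [ 428.2 -324.4   64.8] jaw -3.091 open 58.9 F [-0.1 -0.2 -0.5] q [-0.28  0.32 -0.51  0.   -0.73  0.33]
[-0.1  1.2 38.3] [-0.001 -0.001  0.002]
```

View pics/s5.png

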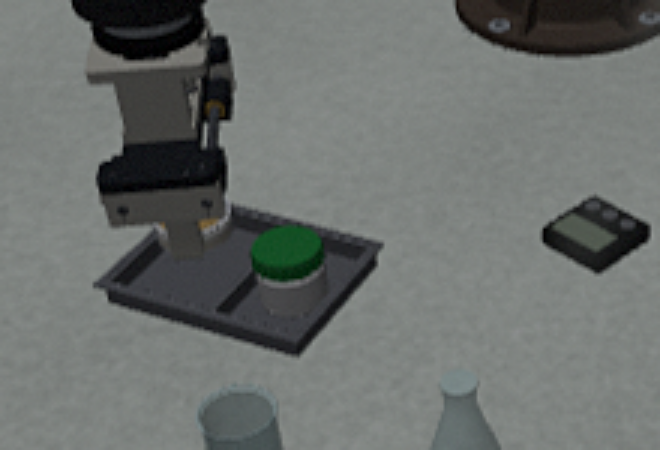

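The dish is held level over the wide compartment with the jar clear. Lowering it.

>>> drive_tool(
  targets=[0,0,12,0,0,0,255,0,0,22,0,0,0,255,0,0,29,0,0,0,255,0,0,33,0,0,0,255,0,0,35.5,0,0,0,255,0,0,37.3,0,0,0,255,0,0,37.3,0,0,0,255,0,0,37.3,0,0,0,255],
)

```text
time: 30.15
tool_pos: [427.0, -324.6, 27.1]
ee_rot: [2.275, -2.166, 0.0]
force: [-1.4, 1.8, 5.3]
opening: 0.673
```

```bash
python3 mv.py 427 -324.4 26.5 3.19
```

```text
t 30.15 tcp [ 427.  -324.6   27.1] jaw -3.092 open 59.2 F [-1.4  1.8  5.3] q [-0.28  0.38 -0.55  0.   -0.65  0.33]
[-0.2  0.   0.6] [-0.    -0.     0.001]
```

Contact at 5 N, so it is on the floor. Opening to about 66 mm (count 64), then lifting and retreating.

>>> drive_tool(
  targets=[0,0,0,0,0,0,64,0,0,0,0,0,0,64,0,0,0,0,0,0,64,0,0,0,0,0,0,64,0,0,-15,0,0,0,64,0,0,-60,0,0,0,64,0,0,-120,0,0,0,64,0,0,-170,0,0,0,0,-250,0,-170,0,0,0,0,-250,0,-170,0,0,0,0,-250,0,-170,0,0,0,0,-250,0,-170,0,0,0,0,-250,0,-170,0,0,0,0,-250,0,-170,0,0,0,0,-250,0,-170,0,0,0,0],
)

```text
time: 32.02
tool_pos: [414.7, -75.9, 196.8]
ee_rot: [-2.273, 2.168, -0.0]
force: [0.6, 0.1, -0.2]
opening: 1.002
```

```bash
python3 mv.py; python3 - <<'E'
from h import *
for n in("top","scene"):
    i=capture(n); i=i[130:300,100:470] if n=="top" else i[150:290,90:480]
    cv2.imwrite(f"pics/end_{n}.png",cv2.resize(i[:,:,::-1],None,fx=2.05,fy=2.05))
M=np.load("m.npz")
for n in("top","scene"):
    for k,z in dict(slidebox=19,bottle=46,dropper=40,dish=13,jar=28,beaker=35,flask=37,timer=9).items():
        r=regions_of(k,n)
        if not r: print(n,k,"none");continue
        b=r[0]["box"];w=toz(n,b[:2],z)[0]
        t=(479,329,.064) if k in("slidebox","bottle","dropper") else (444,-292.6,-.489)
        d=w-t[:2];c,s=np.cos(t[2]),np.sin(t[2])
        o="" 
        if n+"_"+k in M.files and k in("beaker","flask","timer"):
            y,x=np.nonzero(M[n+"_"+k]);o=f"start px {(x.min()+x.max())/2},{(y.min()+y.max())/2}"
        print(n,k,round(r[0]["p"],2),np.round(b),"tray",np.round([c*d[0]+s*d[1],-s*d[0]+c*d[1]]),o)
E
```

```text
t 32.02 tcp [414.7 -75.9 196.8] jaw -3.094 open 88.2 F [ 0.6  0.1 -0.2] q [ 0.29 -0.03 -0.58  0.   -1.02 -0.24]
top slidebox 0.65 [142. 228.  45.  22.] tray [40.  3.] 
top bottle 0.67 [126. 261.  32.  20.] tray [-37.  32.] 
top dropper 0.37 [154. 256.   5.   4.] tray [-32. -30.] 
top dish 0.89 [423. 260.  30.  26.] tray [  4. -38.] 
top jar none
top beaker 0.69 [395. 162.  32.  23.] tray [182. 117.] start px 393.5,160.5
top flask 0.9 [333. 169.  19.  25.] tray [102. 243.] start px 332.0,167.5
top timer 0.53 [394. 162.  36.  26.] tray [194. 118.] start px 174.0,178.5
scene slidebox 0.7 [423. 202.  46.  26.] tray [44.  2.] 
scene bottle 0.71 [423. 173.  23.  39.] tray [-30.  26.] 
scene dropper 0.76 [397. 178.  15.  28.] tray [-29. -36.] 
scene dish 0.69 [137. 198.  29.  23.] tray [  7. -32.] 
scene jar 0.72 [167. 204.  22.  30.] tray [13. 56.] 
scene beaker 0.59 [150. 259.  29.  42.] tray [184. 122.] start px 150.0,259.5
scene flask 0.68 [225. 255.  24.  40.] tray [120. 253.] start px 225.0,253.0
scene timer 0.66 [269. 188.  34.  26.] tray [-152.  237.] start px 268.5,188.0
```

View pics/end_scene.png

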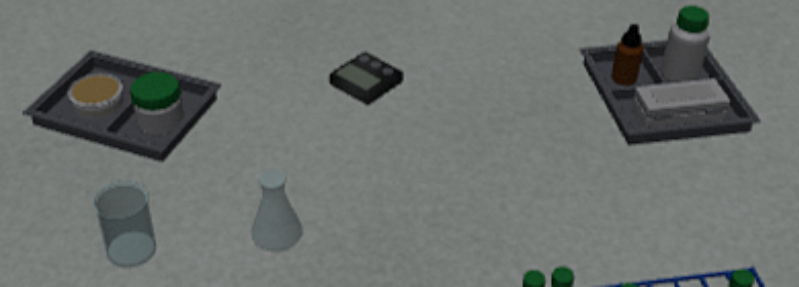

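View pics/end_top.png

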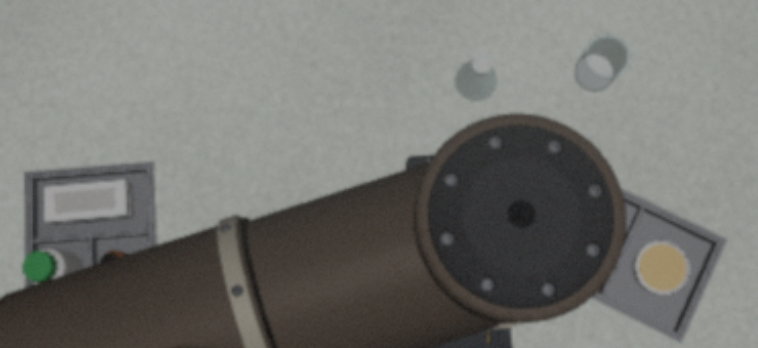

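Everything sits in its place and the bystanders are unmoved. The rough jar number (y = 56) is near its limit, so I'll check it with a silhouette fit.

```bash
python3 - <<'E'
from fit import *
capture("scene")
for k,p,t in(("jar",(466,-252,0),(444,-292.6,-.489)),("slidebox",(517,331,1.635),(479,329,.064))):
    r=regions_of(k,"scene")[0];q,s=fit(k,["scene"],[r["pixels"]],p)
    d=q[:2]-t[:2];c,n=np.cos(t[2]),np.sin(t[2]);print(k,q.round(2),round(s,3),np.round([c*d[0]+n*d[1],-n*d[0]+c*d[1]],1))
E
```

```text
jar [ 4.6421e+02 -2.5357e+02  1.4000e-01] 0.933 [-0.5 43.9]
slidebox [514.73 332.64   1.68] 0.926 [35.9  1.3]
```

```bash
python3 -c "
from station import *
print(hand_in(),state()['time'])"
```

```text
the job is handed in; nothing more can be done
the job is handed in; nothing more can be done
```

I made up both kits and handed the job in at about 32 s of robot time; the station gave no verdict.

- **Staining kit:** in tray_three, the slide box lies flat in the long compartment. The bottle stands in the +y small compartment and the dropper in the −y one.
- **Culture kit:** in tray_two, the dish lies flat in the wide compartment and the jar stands in the narrow one.
- **Handling:** each item was lowered to the tray floor before release. The highest force read at any step was about 6 N.

**Last checks:**
- **Items:** the last pictures show all five items upright in their compartments. The silhouette fit puts the jar at (−0.5, 44) mm and the slide box at (36, 1) mm in their trays, well inside the limits.
- **Bystanders:** the beaker, flask and timer show at their starting pixels in the scene view, within about 2 pixels.

**Checks that failed or disagreed:**
- A rough box-centre estimate put the jar at y = 56 mm, close to its 58 mm limit. The silhouette fit and the wrist picture both contradict it.
- In the last top view the arm hid the jar and most of the dropper. The network also mistook the beaker for the timer there, so I relied on the scene view for those.

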